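# Load a foam strip into the bench guillotine and hold it to the gauge

## Robot

A 6-joint arm with a two-finger parallel gripper is mounted at the origin on the work surface. World frame = base frame: x ahead of the robot, y to its left, z up, the work surface at z = 0. Lengths are in m, angles in rad, forces in N, time in s.
With the tool pointing down it reaches from about 0.3 to 0.775 m from the base axis. Payload 14.6 kg.
Tool frame: the origin (TCP) lies on the centre line of the jaws, within the pads' length; the fingertips stand 25 mm ahead of it and the grasp point (between the pads) lies 6 mm ahead of it (ctrl.tip_reach is the distance from the TCP to the fingertips, in m); z points along the fingers, y is the line along which they close (so a half turn about z gives the same grasp; the last joint's range is limited). The gripper opens to 94 mm and grips with 3 to 60 N. Pads are 16 mm wide; open, the fingers measure 119 mm over their backs; the gripper's body (75 mm by 177 mm) begins 78 mm behind the grasp point.
Start: joints at [-1.244, 0.3, 1.521, -0, 1.321, -0.067], TCP at [0.211, -0.508, 0.23] pointing down, gripper open.
Joint ranges: [-3.03, 3.03], [-0.79, 2.21], [0.23, 2.52], [-1.04, 4.18], [0, 3.07], [-2.55, 2.55]. Speed limits (rad/s): [2.22, 2.22, 2.57, 3.14, 3.14, 3.14].

## Interface

Orientations are given as [roll, pitch, yaw] about the fixed x, y, z axes, in that order (R = Rz(yaw) Ry(pitch) Rx(roll)).
In Python, from station import ctrl gives the robot as it stands. The module is installed in compiled form; this text tells all that it offers.
- The arm moves only by the tool apply_moves, never from a script. Its argument "deltas" is a list of rows, each a list of 7 numbers: the closure in counts, from 0 (fully open) to 255 (shut), then the shift along the world's x, y, z in cm, then the turn, a rotation vector about the world's x, y, z in rad. In form: [[jaw, tx, ty, tz, ax, ay, az], ...]. A call has 1 to 10 rows; each row shifts and turns the commanded pose from where the row before left it; what a row does not reach is not made up. A row lasts 1/10 s, in which the tool goes at most 50 mm and 8.59 degrees, less where a joint would pass 70% of its speed; a pose out of reach is approached as far as the arm can. A call with a gripper value outside its range is refused whole. The fingers move at their own pace and stop on an object; "grip_force" is the grip in N (left out, the last holds). Time passes only in rows, so rows that do not move let the fingers close. It gives the time, the measured TCP pose, the force, the opening and the grip force at its end, in the units of the state.
- ctrl.get_obs(): the state, without advancing time (a new reading comes with each control period).
- ctrl.camera(name): name is "scene" or "top" or "wrist"; returns a dict with "img" (480x640x3 uint8, red, green, blue), "K" (3x3 intrinsics, pixels), "pose" (4x4, takes a point from camera to world coordinates); the wrist camera has in their place "hand_eye" (4x4, takes a point from camera to tool coordinates, whose origin is the TCP and whose axes are the flange's). Camera axes: x right, y up, looking along -z (the intrinsics and any distortion apply to the point x, -y, -z); pixel columns grow to the right and rows downward; lengths in m; the calibration is good to about 2 mm. A picture is of the moment at which its call begins: read the wrist's pose just before it. There is no depth.
- ctrl.hand_in(): hands the job in; it is judged then, once.
The state is a dict: "time_s": time; "qpos": joint angles; "joint_vel": joint speeds; "tau": joint torques, N m; "ee_pos": TCP position; "eef_rot": TCP orientation; "force": force on the tool from outside, world axes, zero at the start; "moment": the same for the moment, N m; "grip_width": finger opening in m; "grip_force": force on a finger pad.
Only numpy, scipy, OpenCV 4.12 (cv2) and the standard library are available. Lean on these libraries where they do the work, as an engineer would, in place of code of your own. Each camera call takes 0.05 s, during which the arm holds its last target. There are 200 camera calls.

## Task

Get the long foam strip ready to be trimmed: wind the guillotine's clamp wheel anticlockwise by its crank grip, a good full turn, until it comes up against its stop. Then feed the strip flat along the bed, through the feed window in the front guard and under the raised clamp, until its leading end is square against the back gauge, and finish still gripping it there with light pressure on the gauge, so that I can wind the clamp down. Leave the other things on the bench where they are.

Things in the scene. Friction and masses are not known exactly. Their poses are not given: they have to be found in the camera images.
- cutter: Bench guillotine, grey, fixed. Origin: on the bench straight below the clamp wheel's axis; +x = feed direction (infeed bed, guard, clamp, back gauge), z up. Flat steel bed 45 mm high, x -210 to 160 mm, 300 wide. Two cheeks (|y| 111 to 145, |x| under 48 mm) carry a crosshead, top z=182 mm. Cutting lever parked at y=168, leaning back from x=15, z=105 to x=240, z=300 mm.
- feed_mouth (a point): On the bed, z=45 mm, at the middle of the flared mouth of the two side guides, 105 mm before the wheel's axis. The guides (aluminium bars 20 mm high, inner faces 64 mm apart) run along the feed from 85 mm before the axis to 50 mm past it; their flared tips are about 73 mm apart, 107 mm before the axis.
- feed_window (a point): Bottom centre of the feed window in the clear front guard, at bed height, 55 mm before the wheel's axis. The window is 64 mm wide and 33 mm high above the bed; the guides pass through it. The guard is 5 mm thick and reaches up to the crosshead. A strip centred in the window has 2 mm to spare on each side.
- clamp_face (a point): Centre of the underside of the clamp bar, on the wheel's axis; the bar is 36 mm long along the feed and 212 wide. It is 32 mm above the bed when the wheel is at its stop (2 mm above the strip), and 0.8 mm lower per radian before that.
- clamp_wheel (a joint): Angle in rad of the clamp hand wheel on top of the guillotine: upright axis, grows anticlockwise seen from above, which raises the clamp. Upper stop at 6.70; it starts somewhere from -1.0 to 0.15, so a little over a full turn is needed. Stiff (0.08 N m), stays where it is left. At value 0 the crank grip lies in the guillotine's +x direction from the axis.
- wheel_axis (a point): Centre of the clamp wheel's rim, on its axis, 205 mm above the bench. The rim is 112 mm across and 12 mm thick.
- crank_top (a point): Top centre of the crank grip: an upright black cylinder, 20 mm across and 40 mm tall, that spins freely on its pin on the wheel rim, 50 mm from the wheel's axis. Its top is 253 mm above the bench, its lower end 2 mm above the top of the rim.
- back_gauge: Aluminium back gauge, fixed on the bed behind the clamp, 34 mm high, 170 wide. Origin: centre of its front face at bed height, 70 mm past the wheel's axis along the feed; axes as the guillotine's. The strip's leading end must meet this face.
- strip: The work: pale foam strip 250 x 60 x 30 mm (x, y, z), about 90 g, the longest foam piece, flat on the bench left of the guillotine. Origin: centre of its underside; x along its length; both ends alike. Grip it across its 60 mm width within 45 mm of its trailing end: when home that end is 180 mm before the wheel's axis; nearer in, the gripper's body would meet the wheel.
- thick_bar: Bystander: short foam block 120 x 70 x 50 mm. Origin centre of underside.
- wall_piece: Bystander: foam castle wall piece with battlements 110 x 22 x 61 mm. Origin centre of underside.
- tower: Bystander: round foam tower 84 mm across, 119 tall. Origin centre of underside.
- glue: Bystander: white glue bottle 52 mm across, 135 tall. Origin centre of underside.
- cup: Bystander: paper drinks cup with lid and straw, 86 mm across, 123 tall (straw to 190). Origin centre of underside.
- marker: Bystander: marker pen 135 mm long, 15 thick, lying. Origin middle of underside.
- knife: Bystander: hobby knife 150 mm long, 12 thick, lying. Origin middle of underside.

How it is judged:
On the way:
1. the clamp wheel has been wound anticlockwise to its stop, the strip not yet under the clamp (value of joint clamp_wheel above 6.45 rad and x of strip in the frame of cutter below -0.15 m), for 0.2 s.
At the end, for the whole second after the job is handed in: The clamp wheel is at its stop (over 6.4 rad); the strip lies flat in the guides under the clamp, its end within 3 mm of the back gauge and square to it (0.04 rad), pressing on it with 0.5 to 25 N, at rest and still gripped by the fingers along its length (value of joint clamp_wheel above 6.4 rad and x of strip in the frame of back_gauge between -0.128 and -0.12 m and y of strip in the frame of back_gauge between -0.005 and 0.005 m and z of strip in the frame of back_gauge between -0.003 and 0.004 m and angle between the x axis of strip and the x axis of cutter, either way round below 0.04 rad and angle between strip's own z axis and vertical below 0.04 rad and contact force between strip and back_gauge between 0.5 and 25 N and contact force between the fingers and strip above 2 N and x of the grasp point in the frame of strip between -0.125 and 0.125 m and linear speed of strip below 0.01 m/s); the arm keeps its last pose, push and grip.
It fails at once if the strip is rammed against the back gauge (over 45 N) (contact force between strip and back_gauge above 45 N).
It fails at once if a bystander is moved by more than 40 mm (distance of any of thick_bar, wall_piece, tower, glue, cup, marker, knife from where it was at the start of the episode above 0.04 m).
It also fails if it takes over 72 s, if anything falls off the work surface, if the arm or the gripper's body presses on something with over 40 N, if the wrist force passes 120 N, or if a joint passes its speed limit or range.

## Working session

There is one attempt and no reset: what is moved stays moved. The work goes in short steps, Python scripts to look and compute and a tool call to move; the robot and the scene stay as the last step left them, time stands still between calls to the robot, and variables do not carry over. Pictures are saved under pics/ and viewed, at most 10 in all, crops included, and the job is handed in when it is done.

Besides the shell and the picture viewer there is one more tool, called after "Request:" as name([rows], argument=value, ...), one row to a line, values as JSON. apply_moves: Moves the arm, as the interface text tells. Its arguments: {"type":"object","properties":{"deltas":{"type":"array"},"grip_force":{"type":"number"}},"required":["deltas"]}

```bash
mkdir -p pics; cat > h.py <<'E'
import numpy as np,cv2
from station import ctrl
def grab(n):
    o=ctrl.get_obs(); c=ctrl.camera(n); return o,c
def save(c,f): cv2.imwrite('pics/'+f,c['img'][:,:,::-1])
def ray(c,uv,T=None):
    T=c['pose'] if T is None else T
    d=np.linalg.inv(c['K'])@np.array([uv[0],uv[1],1.]); d=np.array([d[0],-d[1],-d[2]])
    return T[:3,3],T[:3,:3]@d
def onz(c,uv,z,T=None):
    o,d=ray(c,uv,T); return o+d*(z-o[2])/d[2]
def proj(c,p,T=None):
    T=c['pose'] if T is None else T
    q=T[:3,:3].T@(np.array(p)-T[:3,3]); k=c['K']@np.array([q[0],-q[1],-q[2]]); return k[:2]/k[2]
E
python3 - <<'E'
from h import *
for n in ('top','scene'):
    o,c=grab(n); save(c,n+'0.png'); print(n,c['K'].round(1).tolist(),c['pose'].round(3).tolist(), [k for k in c])
print(o)
E
```

```text
top [[553.9, 0.0, 322.3], [0.0, 553.9, 234.6], [0.0, 0.0, 1.0]] [[0.023, 0.991, -0.131, 0.334], [-1.0, 0.024, 0.009, 0.023], [0.013, 0.131, 0.991, 1.511], [0.0, 0.0, 0.0, 1.0]] ['img', 'K', 'pose']
scene [[480.0, 0.0, 321.8], [0.0, 480.0, 243.6], [0.0, 0.0, 1.0]] [[0.434, -0.739, 0.516, 1.149], [0.901, 0.364, -0.236, -0.286], [-0.013, 0.568, 0.823, 1.181], [0.0, 0.0, 0.0, 1.0]] ['img', 'K', 'pose']
{'time_s': 0.05, 'qpos': array([-1.24359026e+00,  3.00431385e-01,  1.52153512e+00, -2.40807971e-06,
        1.32071329e+00, -6.66125780e-02]), 'joint_vel': array([ 0.00179149, -0.00066308,  0.00069414, -0.00090829,  0.0011148 ,
       -0.00068725]), 'tau': array([ 3.16894373e-03, -5.33206165e+01, -3.53706121e+01,  7.11111655e-02,
        2.36197439e-02, -4.62757589e-05]), 'ee_pos': array([ 0.21096425, -0.50769327,  0.22992755]), 'eef_rot': array([-3.14050777e+00, -7.00361814e-05,  3.93819207e-01]), 'force': array([ 0.08363388, -0.99956627, -0.82095927]), 'moment': array([ 0.02397311, -0.04317407, -0.01202495]), 'grip_force': 0.0, 'grip_width': 0.09354976870457055}
```

View pics/top0.png

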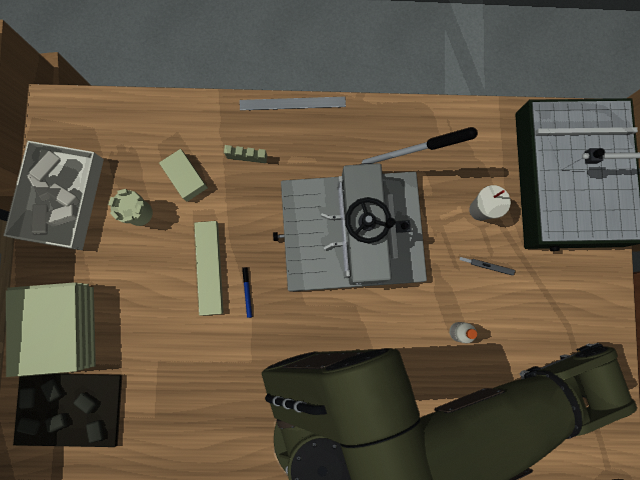

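View pics/scene0.png

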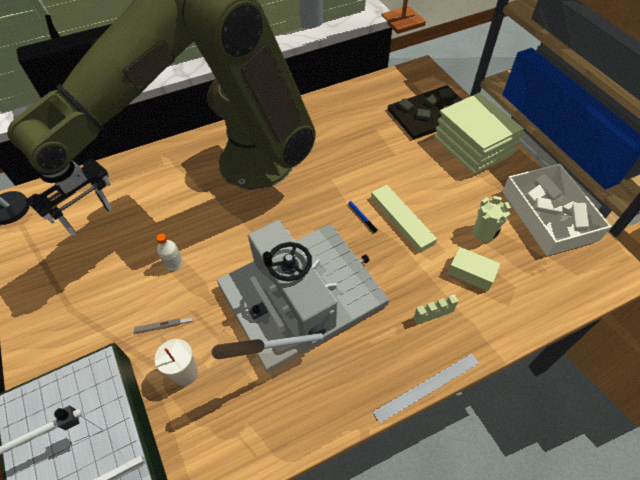

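The top view shows the wheel at about (369,221), its crank grip at (404,226), and the strip at (208,268). The feed runs to image right, which is world -y. Next I'll enlarge the cutter area and measure.

```bash
python3 - <<'E'
from h import *
o,c=grab('top'); im=c['img']
cv2.imwrite('pics/crop1.png',cv2.resize(im[155:305,270:470][:,:,::-1],None,fx=4,fy=4,interpolation=cv2.INTER_CUBIC))
hsv=cv2.cvtColor(im,cv2.COLOR_RGB2HSV); print('strip hsv',hsv[268,208])
h=hsv[268,208].astype(int)
m=cv2.inRange(hsv,np.array([h[0]-8,30,100]),np.array([h[0]+8,120,255]))
m=cv2.morphologyEx(m,cv2.MORPH_OPEN,np.ones((3,3)))
for k in cv2.findContours(m,cv2.RETR_EXTERNAL,cv2.CHAIN_APPROX_NONE)[0]:
    if cv2.contourArea(k)<200: continue
    r=cv2.minAreaRect(k); b=cv2.boxPoints(r); P=np.array([onz(c,p,0.03) for p in b])[:,:2]
    print(cv2.contourArea(k),b.round(1).tolist(),P.round(4).tolist(),'ctr',P.mean(0).round(4),'sides',np.linalg.norm(P[0]-P[1]).round(4),np.linalg.norm(P[1]-P[2]).round(4))
# wheel dark
g=cv2.inRange(im,(0,0,0),(62,62,62)); w=np.zeros_like(g); w[185:260,330:425]=g[185:260,330:425]
for k in cv2.findContours(w,cv2.RETR_EXTERNAL,cv2.CHAIN_APPROX_NONE)[0]:
    if cv2.contourArea(k)>50: print('dark',cv2.contourArea(k),cv2.boundingRect(k))
o,c=grab('scene'); cv2.imwrite('pics/crop2.png',cv2.resize(c['img'][210:360,210:410][:,:,::-1],None,fx=4,fy=4,interpolation=cv2.INTER_CUBIC))
E
```

```text
strip hsv [ 39  53 170]
4697.0 [[16.200000762939453, 284.0], [74.5, 282.79998779296875], [76.4000015258789, 373.8999938964844], [18.100000381469727, 375.1000061035156]] [[0.3783, 0.8157], [0.385, 0.6624], [0.1495, 0.6386], [0.1433, 0.7887]] ctr [0.264  0.7263] sides 0.1534 0.2367
1924.0 [[193.89999389648438, 222.0], [215.89999389648438, 220.6999969482422], [221.10000610351562, 313.3999938964844], [199.0, 314.70001220703125]] [[0.5557, 0.3555], [0.5605, 0.2964], [0.3132, 0.271], [0.3087, 0.3289]] ctr [0.4345 0.3129] sides 0.0593 0.2486
521.0 [[108.30000305175781, 215.10000610351562], [117.80000305175781, 186.60000610351562], [145.10000610351562, 195.6999969482422], [135.60000610351562, 224.1999969482422]] [[0.5688, 0.5866], [0.6477, 0.5666], [0.6244, 0.4912], [0.5458, 0.5116]] ctr [0.5967 0.539 ] sides 0.0814 0.0789
1037.0 [[158.89999389648438, 162.39999389648438], [180.1999969482422, 148.1999969482422], [203.8000030517578, 183.8000030517578], [182.60000610351562, 197.89999389648438]] [[0.718, 0.4595], [0.7593, 0.4039], [0.6615, 0.334], [0.6208, 0.3895]] ctr [0.6899 0.3967] sides 0.0693 0.1202
dark 56.0 (419, 193, 6, 24)
dark 3110.0 (343, 185, 82, 75)
```

View pics/crop1.png

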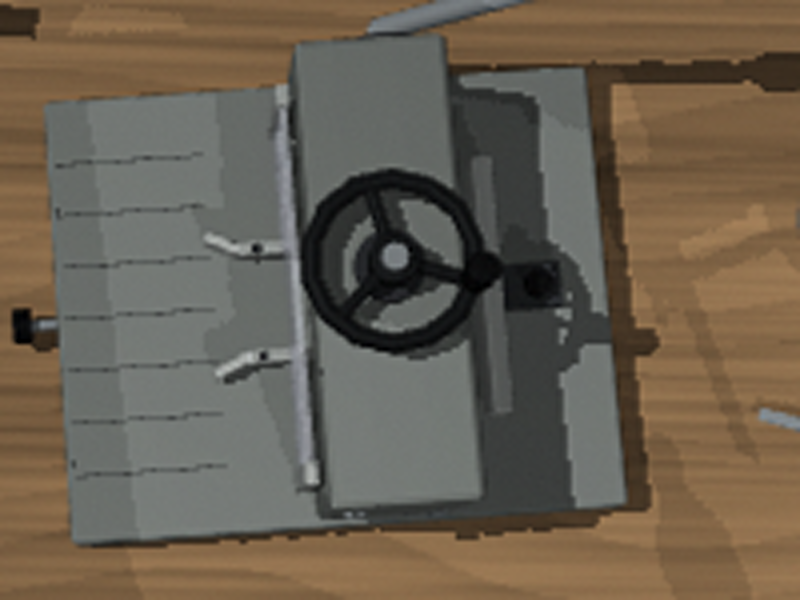

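View pics/crop2.png

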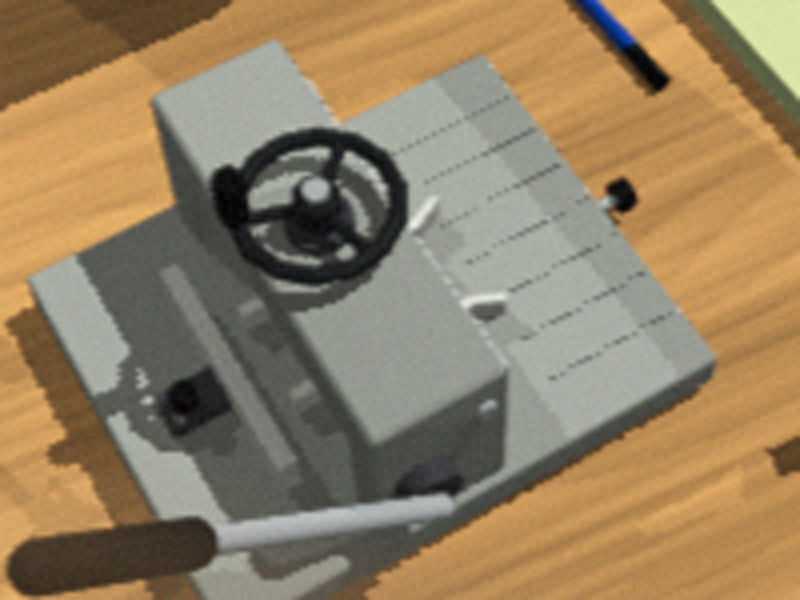

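Crop 1 shows the bed corners at crop pixels (46,103), (585,69), (626,506) and (76,543). The rim spans about x 301–489 and y 169–353, and the crank grip is at (484,270). In crop 2 the grip is at (232,197).

```bash
python3 - <<'E'
from h import *
o,c=grab('top'); _,s=grab('scene')
f=lambda p,o:(np.array(p)+.5)/4-.5+np.array(o)
B=np.array([onz(c,f(p,(270,155)),.045)[:2] for p in [(46,103),(585,69),(626,506),(76,543)]])
print('bed',B.round(4).tolist(),[np.linalg.norm(B[i]-B[(i+1)%4]).round(4) for i in range(4)])
d=(B[1]-B[0])+(B[2]-B[3]); yaw=np.arctan2(d[1],d[0]); e=(B[0]-B[3])+(B[1]-B[2]); yaw2=np.arctan2(e[1],e[0])-np.pi/2
ctr=B.mean(0); yw=(yaw+yaw2)/2; R=np.array([[np.cos(yw),-np.sin(yw)],[np.sin(yw),np.cos(yw)]])
print('yaw',yaw,yaw2,'origin from bed',ctr+R@[.025,0])
# wheel rim: fit by circle in plane z=.205 for dark annulus: contour outer, exclude grip side
def dark(c,win,th):
    x0,y0,x1,y1=win; g=np.zeros(c['img'].shape[:2],np.uint8); g[y0:y1,x0:x1]=cv2.inRange(c['img'],(0,0,0),(th,)*3)[y0:y1,x0:x1]; return g
for n,cc,win in (('top',c,(340,190,400,250)),('scene',s,(258,235,318,290))):
    for th in (45,55):
        g=dark(cc,win,th); k=max(cv2.findContours(g,cv2.RETR_EXTERNAL,cv2.CHAIN_APPROX_NONE)[0],key=cv2.contourArea)[:,0]
        P=np.array([onz(cc,p,.211 if n=='top' else .205)[:2] for p in k])
        x=None;w=np.ones(len(P),bool)
        for i in range(8):
            A=np.c_[2*P,np.ones(len(P))]; x=np.linalg.lstsq(A[w],(P**2).sum(1)[w],rcond=None)[0]
            r=np.sqrt(x[2]+x[0]**2+x[1]**2); w=abs(np.linalg.norm(P-x[:2],axis=1)-r)<.003
        print(n,th,'wheel',x[:2].round(4),'r',r.round(4),w.sum(),len(w))
G=onz(c,f((484,270),(270,155)),.250)
print('grip from top',G.round(4),'proj scene',proj(s,G),'crop',(proj(s,G)-210)*4)
for p in [(205,240),(218,377)]: print('guide tip',onz(c,f(p,(270,155)),.065).round(4))
# back gauge top edge front, ends
for p in [(472,157),(492,413)]: print('gauge front top',onz(c,f(p,(270,155)),.079).round(4))
E
```

```text
bed [[0.6728, 0.1231], [0.7057, -0.2417], [0.4101, -0.269], [0.3774, 0.0939]] [np.float64(0.3663), np.float64(0.2968), np.float64(0.3644), np.float64(0.2968)]
yaw -1.4809150045074102 -1.4753680084201106 origin from bed [ 0.54382189 -0.09834346]
top 45 wheel [ 0.5438 -0.0976] r 0.0541 126 165
top 55 wheel [ 0.5506 -0.1045] r 0.0632 72 271
scene 45 wheel [ 0.5472 -0.0998] r 0.053 106 123
scene 55 wheel [ 0.5469 -0.1   ] r 0.0535 107 125
grip from top [ 0.5334 -0.1464  0.25  ] proj scene [266.47798104 253.67725999] crop [225.91192415 174.70903996]
guide tip [0.5783 0.0137 0.065 ]
guide tip [0.4874 0.0031 0.065 ]
gauge front top [ 0.6357 -0.161   0.079 ]
gauge front top [ 0.4666 -0.1752  0.079 ]
```

The wheel axis is at about (0.545,-0.099) and the feed yaw about -1.478. The grip at (0.533,-0.146) is 49 mm from the axis, against the 50 mm given. That puts the wheel at about -0.33 rad. I'll move above the grip and check with the wrist camera.

Request:
apply_moves([
  [0, 0.5, 0.5, 2.5, 0, 0, 0],
  [0, 3.2, 3.6, 1, 0, 0, 0],
  [0, 3.4, 3.6, 0.6, 0, 0, 0],
  [0, 3.4, 3.6, 0.6, 0, 0, 0],
  [0, 3.4, 3.6, 0.6, 0, 0, 0],
  [0, 3.4, 3.6, 0.6, 0, 0, 0],
  [0, 3.4, 3.6, 0.6, 0, 0, 0],
  [0, 3.4, 3.6, 0.5, 0, 0, 0],
  [0, 3.4, 3.6, 0, 0, 0, 0],
  [0, 3.4, 3.6, 0, 0, 0, 0],
])

```text
time_s: 1.3
ee_pos: [0.5211, -0.1771, 0.3007]
eef_rot: [3.141, -0.0, 0.394]
force: [-0.3, -1.0, 0.3]
grip_width: 0.0939
grip_force: 0.0
```

Request:
apply_moves([
  [0, 1.7, 3.1, 0, 0, 0, 0],
  [0, 0, 0, 0, 0, 0, 0],
  [0, 0, 0, 0, 0, 0, 0],
])

```text
time_s: 1.6
ee_pos: [0.5371, -0.1475, 0.3002]
eef_rot: [-3.141, 0.0, 0.395]
force: [-0.5, -0.5, 0.4]
grip_width: 0.0941
grip_force: 0.0
```

```bash
python3 - <<'E'
from h import *
o,c=grab('wrist'); save(c,'w1.png'); print(o['ee_pos'],o['eef_rot'],o['time_s'],c['hand_eye'].round(3).tolist(),c['K'][0],[k for k in c])
E
```

```text
[ 0.53710329 -0.14747582  0.30021033] [-3.14141354e+00  4.50455427e-04  3.95220930e-01] 1.6 [[-0.0, 0.965, 0.261, 0.075], [1.0, 0.0, -0.0, 0.001], [-0.0, 0.261, -0.965, -0.153], [0.0, 0.0, 0.0, 1.0]] [418.63659041   0.         322.12324258] ['img', 'K', 'hand_eye']
```

View pics/w1.png

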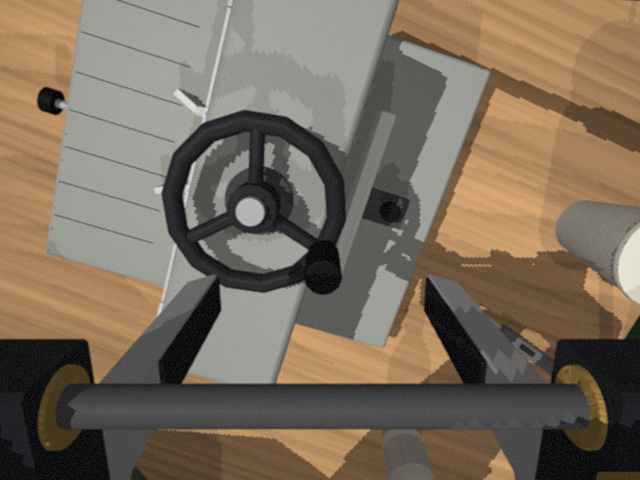

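The wrist view shows the crank top at about (323,276), the hub at (250,212), and the back gauge front edge running from (385,112) down to (340,240).

```bash
cat >> h.py <<'E'
from scipy.spatial.transform import Rotation as Rn
def wT(o,c):
    T=np.eye(4); T[:3,:3]=Rn.from_euler('xyz',o['eef_rot']).as_matrix(); T[:3,3]=o['ee_pos']; return T@c['hand_eye']
E
python3 - <<'E'
from h import *
o,c=grab('wrist'); T=wT(o,c)
print('crank',onz(c,(323,275),.253,T).round(4))
g=cv2.inRange(c['img'],(0,0,0),(60,60,60)); w=np.zeros_like(g); w[100:300,155:350]=g[100:300,155:350]
k=max(cv2.findContours(w,cv2.RETR_EXTERNAL,cv2.CHAIN_APPROX_NONE)[0],key=cv2.contourArea)[:,0]
P=np.array([onz(c,p,.208,T)[:2] for p in k if p[0]<280 and p[1]<285])
for i in range(6):
    A=np.c_[2*P,np.ones(len(P))]; x=np.linalg.lstsq(A,(P**2).sum(1),rcond=None)[0]; r=np.sqrt(x[2]+x[:2]@x[:2]); e=abs(np.linalg.norm(P-x[:2],axis=1)-r); P=P[e<max(.002,np.median(e)*2)]
print('wheel',x[:2],r,len(P))
E
```

```text
crank [ 0.5376 -0.1495  0.253 ]
wheel [ 0.54697581 -0.10069293] 0.053695447842505704 253
```

Request:
apply_moves([
  [0, 0, -0.15, -2.8, 0, 0, 0],
  [0, 0, 0, -2.0, 0, 0, 0],
  [0, 0, 0, -1.0, 0, 0, 0],
  [150, 0, 0, 0, 0, 0, 0],
  [255, 0, 0, 0, 0, 0, 0],
  [255, 0, 0, 0, 0, 0, 0],
  [255, 0, 0, 0, 0, 0, 0],
  [255, 0, 0, 0, 0, 0, 0],
  [255, 0, 0, 0, 0, 0, 0],
], grip_force=30)

```text
time_s: 2.6
ee_pos: [0.5371, -0.1494, 0.2427]
eef_rot: [3.141, -0.0, 0.394]
force: [-0.3, 0.1, 0.0]
grip_width: 0.0493
grip_force: 0.0
```

```bash
python3 - <<'E'
from h import *
o=ctrl.get_obs(); p=o['ee_pos'][:2]; C=np.array([.546,-.0998]); print(p,o['force'],o['grip_width'],np.linalg.norm(p-C))
a0=np.arctan2(*(p-C)[::-1]); print(a0+1.478)
q=p*100
for i in range(1,31):
    t=C*100+5*np.array([np.cos(a0+.25*i),np.sin(a0+.25*i)]); d=np.round(t-q,2); q=q+d
    print('[255,%g,%g,0,0,0,0],'%tuple(d),end='\n' if i%10==0 else ' ')
E
```

```text
[ 0.53708892 -0.14938593] [-0.3173547   0.07411106  0.0200051 ] 0.04934316536877407 0.050380277674803
-0.27060828383843205
[255,1.25,-0.03,0,0,0,0], [255,1.22,0.25,0,0,0,0], [255,1.13,0.54,0,0,0,0], [255,0.95,0.8,0,0,0,0], [255,0.73,1.01,0,0,0,0], [255,0.46,1.16,0,0,0,0], [255,0.15,1.24,0,0,0,0], [255,-0.16,1.23,0,0,0,0], [255,-0.45,1.16,0,0,0,0], [255,-0.74,1.01,0,0,0,0],
[255,-0.95,0.8,0,0,0,0], [255,-1.13,0.54,0,0,0,0], [255,-1.22,0.24,0,0,0,0], [255,-1.25,-0.07,0,0,0,0], [255,-1.19,-0.38,0,0,0,0], [255,-1.06,-0.66,0,0,0,0], [255,-0.86,-0.89,0,0,0,0], [255,-0.61,-1.09,0,0,0,0], [255,-0.33,-1.2,0,0,0,0], [255,-0.02,-1.25,0,0,0,0],
[255,0.29,-1.21,0,0,0,0], [255,0.58,-1.1,0,0,0,0], [255,0.84,-0.93,0,0,0,0], [255,1.04,-0.69,0,0,0,0], [255,1.17,-0.41,0,0,0,0], [255,1.25,-0.11,0,0,0,0], [255,1.23,0.21,0,0,0,0], [255,1.14,0.5,0,0,0,0], [255,0.98,0.77,0,0,0,0], [255,0.76,0.98,0,0,0,0],
```

Request:
apply_moves([
  [255, 0, 0, 0, 0, 0, 0],
  [255, 0, 0, 0, 0, 0, 0],
  [255, 0, 0, 0, 0, 0, 0],
  [255, 0, 0, 0, 0, 0, 0],
  [255, 0, 0, 0, 0, 0, 0],
  [255, 0, 0, 0, 0, 0, 0],
])

```text
time_s: 3.2
ee_pos: [0.537, -0.1492, 0.2424]
eef_rot: [-3.141, -0.0, 0.394]
force: [-0.3, 4.3, 0.8]
grip_width: 0.0192
grip_force: 30.0
```

Gripped with only 4 N of side force. Winding now.

Request:
apply_moves([
  [255, 1.25, -0.03, 0, 0, 0, 0],
  [255, 1.22, 0.25, 0, 0, 0, 0],
  [255, 1.13, 0.54, 0, 0, 0, 0],
  [255, 0.95, 0.8, 0, 0, 0, 0],
  [255, 0.73, 1.01, 0, 0, 0, 0],
])

```text
time_s: 3.7
ee_pos: [0.5895, -0.1234, 0.2424]
eef_rot: [-3.14, 0.002, 0.394]
force: [-14.5, 3.9, 6.2]
grip_width: 0.0196
grip_force: 30.0
```

Request:
apply_moves([
  [255, 0.46, 1.16, 0, 0, 0, 0],
  [255, 0.15, 1.24, 0, 0, 0, 0],
  [255, -0.16, 1.23, 0, 0, 0, 0],
  [255, -0.45, 1.16, 0, 0, 0, 0],
  [255, -0.74, 1.01, 0, 0, 0, 0],
])

```text
time_s: 4.2
ee_pos: [0.5822, -0.066, 0.2424]
eef_rot: [3.14, 0.001, 0.393]
force: [-4.1, -7.5, 1.8]
grip_width: 0.0193
grip_force: 30.0
```

Request:
apply_moves([
  [255, -0.95, 0.8, 0, 0, 0, 0],
  [255, -1.13, 0.54, 0, 0, 0, 0],
  [255, -1.22, 0.24, 0, 0, 0, 0],
  [255, -1.25, -0.07, 0, 0, 0, 0],
  [255, -1.19, -0.38, 0, 0, 0, 0],
  [255, -1.06, -0.66, 0, 0, 0, 0],
  [255, -0.86, -0.89, 0, 0, 0, 0],
  [255, -0.61, -1.09, 0, 0, 0, 0],
  [255, -0.33, -1.2, 0, 0, 0, 0],
  [255, -0.02, -1.25, 0, 0, 0, 0],
])

```text
time_s: 5.2
ee_pos: [0.4955, -0.1062, 0.2425]
eef_rot: [-3.141, 0.001, 0.394]
force: [2.6, 2.4, -2.2]
grip_width: 0.0195
grip_force: 30.0
```

Request:
apply_moves([
  [255, 0.29, -1.21, 0, 0, 0, 0],
  [255, 0.58, -1.1, 0, 0, 0, 0],
  [255, 0.84, -0.93, 0, 0, 0, 0],
  [255, 1.04, -0.69, 0, 0, 0, 0],
  [255, 1.17, -0.41, 0, 0, 0, 0],
  [255, 1.25, -0.11, 0, 0, 0, 0],
])

```text
time_s: 5.8
ee_pos: [0.549, -0.1499, 0.2424]
eef_rot: [-3.14, -0.001, 0.394]
force: [-4.8, 14.7, 5.0]
grip_width: 0.0196
grip_force: 30.0
```

Request:
apply_moves([
  [255, 1.23, 0.21, 0, 0, 0, 0],
  [255, 0.85, 0.35, 0, 0, 0, 0],
  [255, 0, 0, 0, 0, 0, 0],
])

```text
time_s: 6.1
ee_pos: [0.5697, -0.1435, 0.2424]
eef_rot: [-3.14, 0.0, 0.395]
force: [-3.4, 8.7, 2.7]
grip_width: 0.0193
grip_force: 30.0
```

```bash
python3 - <<'E'
from h import *
o=ctrl.get_obs(); p=o['ee_pos'][:2]; C=np.array([.546,-.0998]); print(p,o['force'],np.linalg.norm(p-C),np.arctan2(*(p-C)[::-1])+1.478+6.283)
E
```

```text
[ 0.56967518 -0.14352808] [-3.39156503  8.66702333  2.68923739] 0.04972583786451412 6.686434329665011
```

Request:
apply_moves([
  [255, 0.25, 0.14, 0, 0, 0, 0],
  [255, 0, 0, 0, 0, 0, 0],
])

```text
time_s: 6.3
ee_pos: [0.5702, -0.1433, 0.2423]
eef_rot: [-3.14, 0.005, 0.394]
force: [-20.3, 1.8, 8.5]
grip_width: 0.0195
grip_force: 30.0
```

Request:
apply_moves([
  [255, 0.25, 0.14, 0, 0, 0, 0],
  [255, 0, 0, 0, 0, 0, 0],
])

```text
time_s: 6.5
ee_pos: [0.5712, -0.1428, 0.2422]
eef_rot: [-3.139, 0.009, 0.393]
force: [-32.9, -3.6, 10.8]
grip_width: 0.0195
grip_force: 30.0
```

The wheel is at its stop: the reaction rose to 33 N and the angle reads about 6.69. I'll back off the load, open part way and leave for the strip.

Request:
apply_moves([
  [255, -0.4, -0.2, 0, 0, 0, 0],
  [150, 0, 0, 0, 0, 0, 0],
  [150, 0, 0, 0, 0, 0, 0],
  [150, 0, 0, 0, 0, 0, 0],
  [150, 0, 0, 0, 0, 0, 0],
  [150, 0, 0, 3, 0, 0, 0],
  [120, 0, 0, 3, 0, 0, 0],
  [80, 0, 0, 0.6, 0, 0, 0],
])

```text
time_s: 7.3
ee_pos: [0.5705, -0.1436, 0.312]
eef_rot: [3.138, -0.004, 0.394]
force: [-0.2, -0.3, 0.8]
grip_width: 0.0512
grip_force: 0.0
```

Request:
apply_moves([
  [0, -0.4, 4.6, 0, 0, 0, -0.03],
  [0, -0.4, 4.7, 0, 0, 0, -0.03],
  [0, -0.4, 4.7, 0, 0, 0, -0.03],
  [0, -0.4, 4.7, 0, 0, 0, -0.03],
  [0, -0.4, 4.7, 0, 0, 0, -0.03],
  [0, -0.4, 4.7, 0, 0, 0, -0.03],
  [0, -0.4, 4.7, 0, 0, 0, -0.03],
  [0, -0.4, 4.7, -1, 0, 0, -0.03],
  [0, -0.4, 4.7, -2, 0, 0, -0.03],
  [0, -0.5, 4.5, -2, 0, 0, -0.02],
])

```text
time_s: 8.3
ee_pos: [0.5284, 0.3244, 0.2578]
eef_rot: [3.142, -0.0, 0.103]
force: [1.2, 0.2, 0.1]
grip_width: 0.0939
grip_force: 0.0
```

Request:
apply_moves([
  [0, 0, 0, 0, 0, 0, 0],
  [0, 0, 0, 0, 0, 0, 0],
])

```text
time_s: 8.5
ee_pos: [0.5284, 0.323, 0.2578]
eef_rot: [3.141, 0.002, 0.106]
force: [-0.2, -0.4, 0.6]
grip_width: 0.0941
grip_force: 0.0
```

```bash
python3 - <<'E'
from h import *
o,c=grab('wrist'); save(c,'w2.png'); T=wT(o,c); print(o['ee_pos'],o['eef_rot'],o['time_s'],o['grip_width'],o['qpos'].round(2))
hsv=cv2.cvtColor(c['img'],cv2.COLOR_RGB2HSV); m=cv2.inRange(hsv,(31,30,100),(47,120,255)); m=cv2.morphologyEx(m,cv2.MORPH_OPEN,np.ones((5,5)))
for k in cv2.findContours(m,cv2.RETR_EXTERNAL,cv2.CHAIN_APPROX_NONE)[0]:
    if cv2.contourArea(k)<2000: continue
    b=cv2.approxPolyDP(k,8,True)[:,0]; print(b.tolist(),[onz(c,p,.03,T)[:2].round(4).tolist() for p in b])
_,t=grab('top'); s=t['img']
cv2.imwrite('pics/crop3.png',cv2.resize(s[155:305,270:470][:,:,::-1],None,fx=4,fy=4,interpolation=cv2.INTER_CUBIC))
E
```

```text
[0.52843237 0.32302087 0.25776583] [3.14074559e+00 1.55034444e-03 1.05615549e-01] 8.5 0.09410640364640872 [ 0.49  0.44  1.27 -0.    1.44  1.95]
[[293, 172], [293, 229], [307, 206], [303, 224], [313, 226], [307, 245], [294, 244], [294, 313], [309, 321], [303, 301], [318, 299], [306, 343], [295, 338], [296, 383], [319, 382], [326, 365], [331, 382], [349, 382], [353, 272], [337, 266], [344, 257], [353, 269], [354, 196], [336, 194], [354, 191], [355, 174]] [[0.5579, 0.3511], [0.505, 0.3464], [0.5282, 0.3355], [0.5107, 0.3376], [0.5098, 0.3281], [0.4908, 0.3319], [0.4905, 0.3442], [0.4195, 0.338], [0.4124, 0.3223], [0.4332, 0.3303], [0.4369, 0.3158], [0.3877, 0.323], [0.3922, 0.3345], [0.3405, 0.3289], [0.3442, 0.3052], [0.3648, 0.3001], [0.3455, 0.2928], [0.3474, 0.2741], [0.4684, 0.2851], [0.4729, 0.3012], [0.4826, 0.2956], [0.4714, 0.2855], [0.542, 0.2934], [0.5421, 0.3101], [0.5466, 0.294], [0.562, 0.2951]]
[[17, 62], [14, 87], [33, 88], [41, 107], [27, 123], [41, 132], [34, 141], [74, 153], [50, 142], [58, 133], [96, 156], [80, 154], [81, 165], [110, 168], [100, 150], [111, 147], [11
[... 356 characters left out ...]
1, 0.5414], [0.5441, 0.5155], [0.5593, 0.5239], [0.5629, 0.5141], [0.5803, 0.5137], [0.5858, 0.5265], [0.5981, 0.5132], [0.5993, 0.5338], [0.6012, 0.5234], [0.6148, 0.5264], [0.5997, 0.5372], [0.6166, 0.5398], [0.616, 0.5534], [0.5987, 0.5544], [0.6119, 0.5612], [0.6135, 0.5848], [0.6292, 0.5644]]
[[208, 2], [230, 44], [253, 55], [245, 70], [259, 94], [330, 54], [303, 0], [255, 0], [260, 19], [247, 11], [253, 0], [241, 14], [242, 0], [231, 9]] [[0.6884, 0.4322], [0.6586, 0.4128], [0.6521, 0.3931], [0.6396, 0.3992], [0.6215, 0.3861], [0.6598, 0.3287], [0.6981, 0.3551], [0.6939, 0.3941], [0.6803, 0.3891], [0.6851, 0.4001], [0.6937, 0.3957], [0.6824, 0.4049], [0.6928, 0.4047], [0.6852, 0.4133]]
```

View pics/w2.png

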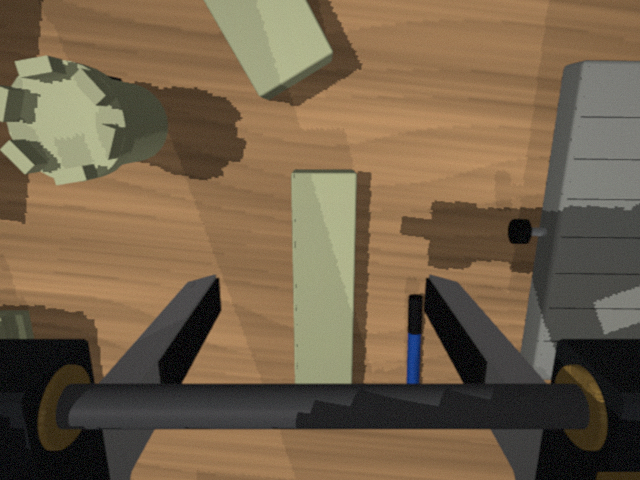

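The wrist view shows the strip between the jaws. Its far end is at rows 172–174, columns 293–355, giving an end mid-point at about (0.560,0.322), which agrees with the top view. The marker is clear of the fingers. Descending to grip.

Request:
apply_moves([
  [0, 0, -0.2, -4.5, 0, 0, 0],
  [0, 0, 0, -4.8, 0, 0, 0],
  [0, 0, 0, -4.8, 0, 0, 0],
  [0, 0, 0, -4.5, 0, 0, 0],
  [0, 0, 0, -3, 0, 0, 0],
  [60, 0, 0, -1.4, 0, 0, 0],
  [255, 0, 0, 0, 0, 0, 0],
  [255, 0, 0, 0, 0, 0, 0],
  [255, 0, 0, 0, 0, 0, 0],
  [255, 0, 0, 0, 0, 0, 0],
], grip_force=40)

```text
time_s: 9.6
ee_pos: [0.5296, 0.3208, 0.0308]
eef_rot: [-3.141, -0.003, 0.104]
force: [-1.3, -1.8, 7.4]
grip_width: 0.0599
grip_force: 40.0
```

Request:
apply_moves([
  [255, 0, 0, 0, 0, 0, 0],
  [255, 0, 0, 0, 0, 0, 0],
  [255, 0, 0, 0, 0, 0, 0],
])

```text
time_s: 9.9
ee_pos: [0.5296, 0.3208, 0.0308]
eef_rot: [-3.141, -0.003, 0.104]
force: [-0.7, -1.4, 7.5]
grip_width: 0.06
grip_force: 40.0
```

View pics/crop3.png

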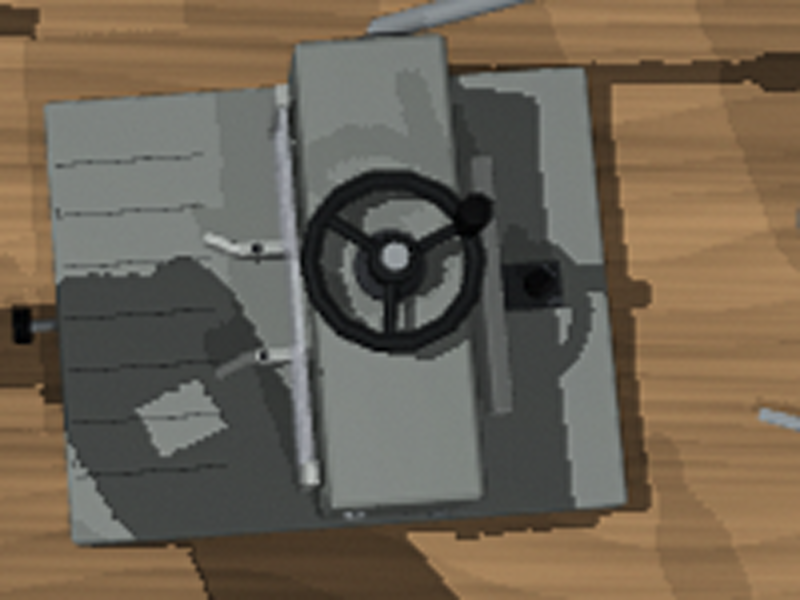

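The crop shows the crank grip at (473,213), so the wheel is at about 6.7. I'll lift the strip and, from the saved wrist picture, refine the cutter's line.

Request:
apply_moves([
  [255, 0, 0, 2, 0, 0, 0],
  [255, 0, 0, 3, 0, 0, 0],
  [255, 0, 0, 3, 0, 0, 0],
  [255, 0, 0, 0, 0, 0, 0],
])

```text
time_s: 10.3
ee_pos: [0.5305, 0.3214, 0.1139]
eef_rot: [-3.139, -0.007, 0.104]
force: [0.3, 0.2, -0.5]
grip_width: 0.0599
grip_force: 40.0
```

```bash
python3 - <<'E'
from h import *
o,c=grab('wrist'); 
o1={'ee_pos':np.array([.53710,-.14748,.30021]),'eef_rot':np.array([-3.14141,.00045,.39522])}; T=wT(o1,c)
for n,p,z in (('BL',(490,70),.045),('FR',(48,252),.045),('BR',(385,347),.045),('tipL',(176,93),.065),('gaugeL',(386,112),.079)):
    print(n,onz(c,p,z,T)[:2].round(4))
P={n:onz(c,p,.045,T)[:2] for n,p in (('BL',(490,70)),('FR',(48,252)),('BR',(385,347)))}
m=(P['BL']+P['FR'])/2; d=P['BR']-P['FR']; print('ctr',m,'yaw',np.arctan2(d[1],d[0]),np.linalg.norm(d),'org',m+.025*d/np.linalg.norm(d))
# top view guide lines
t=cv2.imread('pics/top0.png'); _,tc=grab('top')
print(o['force'],o['ee_pos'],o['eef_rot'],o['qpos'].round(2))
save(grab('scene')[1],'s3.png')
E
```

```text
BL [ 0.7092 -0.2431]
FR [0.3822 0.0896]
BR [ 0.4163 -0.2734]
tipL [0.5812 0.0087]
gaugeL [ 0.6366 -0.1668]
ctr [ 0.54567112 -0.07676121] yaw -1.4769607589994016 0.36461793670496645 org [ 0.54801357 -0.10165123]
[ 0.30322497  0.20612648 -0.53020101] [0.53050586 0.3214459  0.11394323] [-3.13872114 -0.00710849  0.10393438] [0.49 0.56 1.43 0.   1.14 1.95]
```

View pics/s3.png

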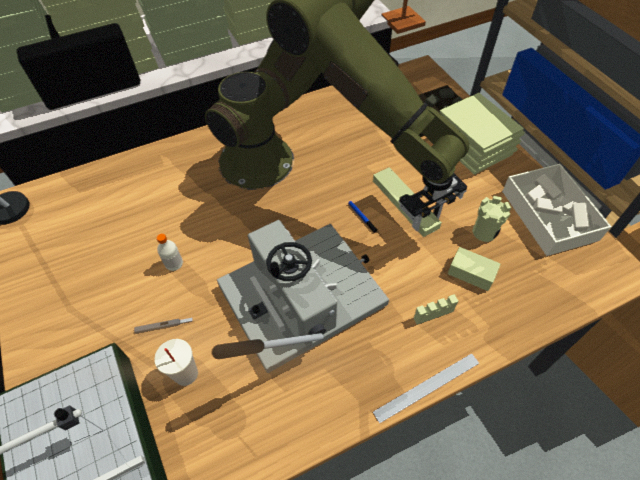

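The strip is held level and clear of the bench. A circle through the winding points puts the wheel axis at (0.5455,-0.0998) in robot coordinates. Now I'll swing the strip into line.

Request:
apply_moves([
  [255, -0.15, -0.7, 0, 0, 0, 0.142],
  [255, -0.15, -0.7, 0, 0, 0, 0.142],
  [255, -0.15, -0.7, 0, 0, 0, 0.142],
  [255, -0.15, -0.7, 0, 0, 0, 0.142],
  [255, -0.15, -0.7, 0, 0, 0, 0.142],
  [255, -0.15, -0.7, 0, 0, 0, 0.142],
  [255, -0.15, -0.7, 0, 0, 0, 0.142],
  [255, -0.15, -0.7, 0, 0, 0, 0.142],
  [255, -0.15, -0.7, 0, 0, 0, 0.142],
  [255, -0.15, -0.7, 0, 0, 0, 0.142],
])

```text
time_s: 11.45
ee_pos: [0.5131, 0.2499, 0.1075]
eef_rot: [-3.139, 0.001, 1.53]
force: [-0.2, 0.5, -1.2]
grip_width: 0.0602
grip_force: 40.0
```

Request:
apply_moves([
  [255, -0.2, -0.3, 0, 0, 0, 0.07],
  [255, 0, 0, 0, 0, 0, 0.07],
  [255, 0, 0, 0, 0, 0, 0],
  [255, 0, 0, 0, 0, 0, 0],
])

```text
time_s: 11.85
ee_pos: [0.5115, 0.2474, 0.1081]
eef_rot: [-3.14, 0.0, 1.662]
force: [-0.1, 1.0, -1.1]
grip_width: 0.0594
grip_force: 40.0
```

```bash
cat > st.py <<'E'
from h import *
C=np.array([.5455,-.0998]);yw=-1.478;u=np.array([np.cos(yw),np.sin(yw)]);n=np.array([-u[1],u[0]])
def rep():
    o=ctrl.get_obs(); p=o['ee_pos'][:2]-C; f=o['force']
    print('t',o['time_s'],'x %.4f y %.4f z %.4f'%(p@u,p@n,o['ee_pos'][2]),'yawerr %.4f'%(o['eef_rot'][2]-yw-np.pi),o['eef_rot'].round(4),'F feed %.1f lat %.1f z %.1f'%(f[:2]@u,f[:2]@n,f[2]),'M',o['moment'].round(2),o['grip_width'],o['qpos'][5].round(2))
def strip():
    _,t=grab('top'); hsv=cv2.cvtColor(t['img'],cv2.COLOR_RGB2HSV); m=cv2.inRange(hsv,(31,30,90),(47,120,255)); m[:,:206]=0; m[:190]=0; m[330:]=0
    m=cv2.morphologyEx(m,cv2.MORPH_OPEN,np.ones((3,3)))
    return t,m
E
python3 - <<'E'
from st import *
rep(); t,m=strip()
o=ctrl.get_obs(); zt=o['ee_pos'][2]-.001
for k in cv2.findContours(m,cv2.RETR_EXTERNAL,cv2.CHAIN_APPROX_NONE)[0]:
    if cv2.contourArea(k)>100:
        b=cv2.boxPoints(cv2.minAreaRect(k)); P=np.array([onz(t,p,zt)[:2]-C for p in b]); print(b.round(1).tolist(),np.c_[P@u,P@n].round(4).tolist())
cv2.imwrite('pics/crop4.png',cv2.resize(t['img'][155:305,190:390][:,:,::-1],None,fx=4,fy=4,interpolation=cv2.INTER_CUBIC))
E
```

```text
t 11.85 x -0.3488 y -0.0017 z 0.1081 yawerr -0.0019 [-3.1402e+00  4.0000e-04  1.6617e+00] F feed -1.0 lat -0.0 z -1.1 M [ 0.06 -0.1   0.02] 0.05941861859578472 0.3
[[241.6999969482422, 223.89999389648438], [312.8999938964844, 219.39999389648438], [314.3999938964844, 242.39999389648438], [243.10000610351562, 246.89999389648438]] [[-0.3148, 0.0258], [-0.1322, 0.0251], [-0.1325, -0.0345], [-0.3141, -0.0337]]
```

View pics/crop4.png

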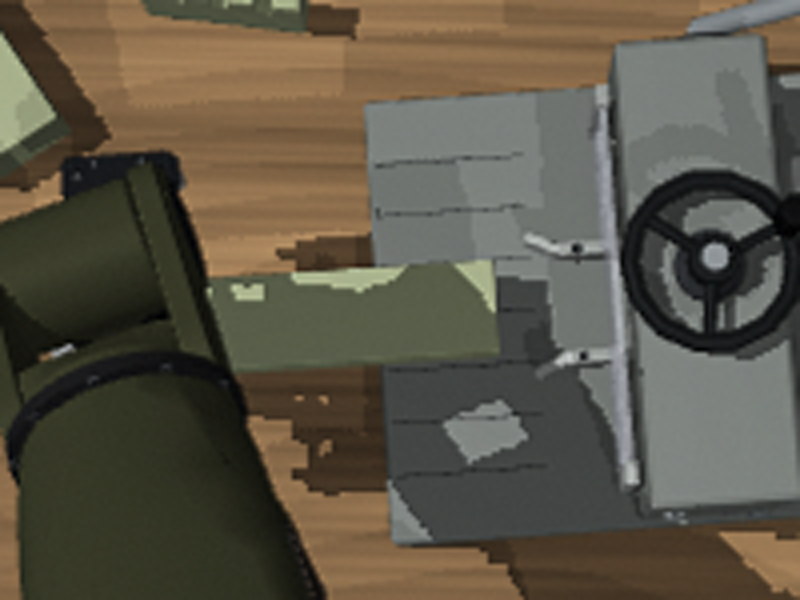

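The strip is in line. Its leading end is 131 mm before the axis, and it sits 1.7 mm off laterally in robot coordinates. The top camera has a common bias of about 2 mm. I'll correct, lower and look at the forces.

Request:
apply_moves([
  [255, 0.17, 0, -1.5, 0, 0, 0.002],
  [255, 0, 0, -1, 0, 0, 0],
  [255, 0, 0, -0.4, 0, 0, 0],
  [255, 0, 0, 0, 0, 0, 0],
])

```text
time_s: 12.3
ee_pos: [0.5131, 0.2473, 0.0788]
eef_rot: [-3.14, 0.001, 1.666]
force: [-0.7, -0.2, -1.1]
grip_width: 0.0594
grip_force: 40.0
```

```bash
python3 -c "
from st import *
rep()"
```

```text
t 12.3 x -0.3486 y -0.0001 z 0.0788 yawerr 0.0019 [-3.1398e+00  6.0000e-04  1.6655e+00] F feed 0.1 lat -0.8 z -1.1 M [ 0.05 -0.11  0.01] 0.05939086593300816 0.29
```

Request:
apply_moves([
  [255, 0.09, -1, 0, 0, 0, 0],
  [255, 0.09, -1, 0, 0, 0, 0],
  [255, 0.1, -1, 0, 0, 0, 0],
  [255, 0.09, -1, 0, 0, 0, 0],
  [255, 0.09, -1, 0, 0, 0, 0],
  [255, 0, 0, 0, 0, 0, 0],
])

```text
time_s: 12.9
ee_pos: [0.5183, 0.1962, 0.08]
eef_rot: [3.142, 0.0, 1.664]
force: [0.4, -0.0, -1.8]
grip_width: 0.0595
grip_force: 40.0
```

```bash
python3 -c "
from st import *
rep()"
```

```text
t 12.9 x -0.2972 y 0.0004 z 0.0800 yawerr 0.0008 [3.1416e+00 1.0000e-04 1.6644e+00] F feed 0.1 lat 0.4 z -1.8 M [ 0.   -0.11  0.  ] 0.059460252988942135 0.2
```

Request:
apply_moves([
  [255, 0, 0, -0.3, 0, 0, 0],
  [255, 0.09, -1, 0, 0, 0, 0],
  [255, 0.09, -1, 0, 0, 0, 0],
  [255, 0.09, -1, 0, 0, 0, 0],
  [255, 0.09, -1, 0, 0, 0, 0],
  [255, 0, 0, 0, 0, 0, 0],
])

```text
time_s: 13.5
ee_pos: [0.5219, 0.1561, 0.077]
eef_rot: [3.142, 0.0, 1.664]
force: [0.3, -0.5, -0.8]
grip_width: 0.0595
grip_force: 40.0
```

```bash
python3 -c "
from st import *
rep()"
```

```text
t 13.5 x -0.2570 y 0.0002 z 0.0770 yawerr 0.0008 [3.1415e+00 1.0000e-04 1.6644e+00] F feed 0.5 lat 0.2 z -0.8 M [ 0.07 -0.09  0.05] 0.0595320331575551 0.13
```

Request:
apply_moves([
  [255, 0, 0, -0.1, 0, 0, 0],
  [255, 0.09, -1, 0, 0, 0, 0],
  [255, 0.09, -1, 0, 0, 0, 0],
  [255, 0.1, -1, 0, 0, 0, 0],
  [255, 0.09, -1, 0, 0, 0, 0],
  [255, 0.09, -1, 0, 0, 0, 0],
  [255, 0, 0, 0, 0, 0, 0],
])

```text
time_s: 14.2
ee_pos: [0.5265, 0.1062, 0.0759]
eef_rot: [-3.142, 0.0, 1.664]
force: [0.2, 0.2, -1.2]
grip_width: 0.0599
grip_force: 40.0
```

```bash
python3 -c "
from st import *
rep()"
```

```text
t 14.2 x -0.2069 y 0.0001 z 0.0759 yawerr 0.0009 [-3.1415e+00  1.0000e-04  1.6645e+00] F feed -0.2 lat 0.2 z -1.2 M [ 0.09 -0.07  0.03] 0.05991834604574628 0.04
```

Request:
apply_moves([
  [255, 0, 0, -0.05, 0, 0, 0],
  [255, 0.09, -1, 0, 0, 0, 0],
  [255, 0.1, -1, 0, 0, 0, 0],
  [255, 0.09, -1, 0, 0, 0, 0],
  [255, 0.09, -1, 0, 0, 0, 0],
  [255, 0.05, -0.5, 0, 0, 0, 0],
  [255, 0, 0, 0, 0, 0, 0],
])

```text
time_s: 14.9
ee_pos: [0.5309, 0.0612, 0.0758]
eef_rot: [3.141, 0.0, 1.665]
force: [0.3, -3.0, 4.9]
grip_width: 0.0596
grip_force: 40.0
```

Request:
apply_moves([
  [255, 0.04, -0.4, 0, 0, 0, 0],
  [255, 0.02, -0.2, 0, 0, 0, 0],
  [255, 0.02, -0.2, 0, 0, 0, 0],
  [255, 0, 0, 0, 0, 0, 0],
])

```text
time_s: 15.3
ee_pos: [0.5316, 0.0538, 0.0758]
eef_rot: [3.141, -0.0, 1.665]
force: [-0.6, 1.3, 4.2]
grip_width: 0.0595
grip_force: 40.0
```

```bash
python3 -c "
from st import *
rep()"
```

```text
t 15.3 x -0.1542 y 0.0004 z 0.0758 yawerr 0.0018 [ 3.141  -0.      1.6654] F feed -1.4 lat -0.5 z 4.2 M [ 0.24  0.26 -0.03] 0.059504918193665865 -0.06
```

Request:
apply_moves([
  [255, 0.01, -0.1, 0, 0, 0, 0],
  [255, 0.01, -0.1, 0, 0, 0, 0],
  [255, 0.01, -0.1, 0, 0, 0, 0],
  [255, 0, 0, 0, 0, 0, 0],
])

```text
time_s: 15.7
ee_pos: [0.5318, 0.051, 0.0758]
eef_rot: [3.141, -0.0, 1.666]
force: [-0.2, 1.6, 5.2]
grip_width: 0.0601
grip_force: 40.0
```

Request:
apply_moves([
  [255, 0.01, -0.1, 0, 0, 0, 0],
  [255, 0, 0, 0, 0, 0, 0],
])

```text
time_s: 15.9
ee_pos: [0.5319, 0.0501, 0.0758]
eef_rot: [3.141, -0.0, 1.666]
force: [-0.5, 2.8, 6.0]
grip_width: 0.0594
grip_force: 40.0
```

Request:
apply_moves([
  [255, 0.01, -0.1, 0, 0, 0, 0],
  [255, 0, 0, 0, 0, 0, 0],
])

```text
time_s: 16.1
ee_pos: [0.532, 0.0491, 0.0758]
eef_rot: [3.141, -0.0, 1.666]
force: [0.1, 2.5, 6.0]
grip_width: 0.0597
grip_force: 40.0
```

Request:
apply_moves([
  [255, 0.01, -0.1, 0, 0, 0, 0],
  [255, 0, 0, 0, 0, 0, 0],
])

```text
time_s: 16.3
ee_pos: [0.5321, 0.0485, 0.0758]
eef_rot: [3.141, -0.001, 1.666]
force: [-1.7, 6.7, 5.8]
grip_width: 0.0598
grip_force: 40.0
```

Request:
apply_moves([
  [255, 0.01, -0.1, 0, 0, 0, 0],
  [255, 0, 0, 0, 0, 0, 0],
])

```text
time_s: 16.5
ee_pos: [0.5321, 0.0484, 0.0758]
eef_rot: [3.141, -0.002, 1.666]
force: [-0.5, 13.6, 6.7]
grip_width: 0.0595
grip_force: 40.0
```

Contact: the feed reaction is up to 13.6 N, of which about 2.5 N is sliding friction. I'll let it settle and check once more.

Request:
apply_moves([
  [255, 0, 0, 0, 0, 0, 0],
  [255, 0, 0, 0, 0, 0, 0],
  [255, 0, 0, 0, 0, 0, 0],
  [255, 0, 0, 0, 0, 0, 0],
  [255, 0, 0, 0, 0, 0, 0],
])

```text
time_s: 17.0
ee_pos: [0.5321, 0.0484, 0.0758]
eef_rot: [3.141, -0.002, 1.666]
force: [-2.1, 14.3, 5.8]
grip_width: 0.0599
grip_force: 40.0
```

```bash
python3 -c "
from st import *
rep()
t=grab('top')[1]; cv2.imwrite('pics/crop5.png',cv2.resize(t['img'][155:305,240:440][:,:,::-1],None,fx=4,fy=4,interpolation=cv2.INTER_CUBIC))"
```

```text
t 17.0 x -0.1488 y 0.0004 z 0.0758 yawerr 0.0021 [ 3.1410e+00 -2.3000e-03  1.6657e+00] F feed -14.4 lat -0.7 z 5.8 M [ 2.52  0.34 -0.05] 0.0599258268126595 -0.08
```

View pics/crop5.png

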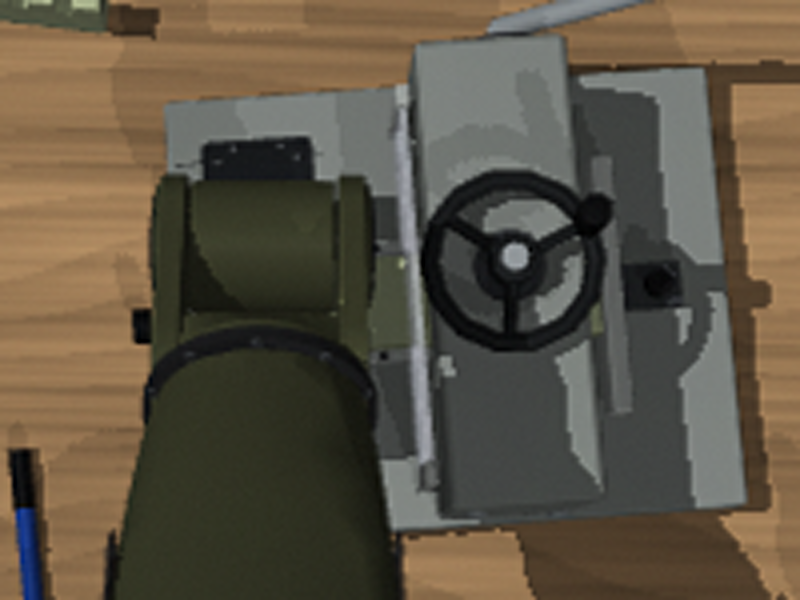

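The crop shows the strip through the guard and emerging past the crosshead against the gauge at about (598,320). The crank is still at its stop at (593,213). The force is a steady 14 N and the yaw error 0.002 rad, so I'm handing in.

```bash
python3 -c "
from station import ctrl
print(ctrl.hand_in())"
```

```text
the job is handed in; nothing more can be done
None
```

I wound the clamp wheel to its stop and fed the strip under the clamp until it sat square (within about 0.002 rad) against the back gauge; it is still gripped there, with a steady 14 N or so along the feed, and the job is handed in with no verdict returned.

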